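# Change the stitching thread kept behind the glue

### The job

Change the stitching thread: the red spool, boxed in on the little wooden rack by the glue pot and the blue carton, must swap places with the cream spool on the round metal plate. First stand the pot and the carton over on the blue side mat, and leave them there until both spools stand upright in the middle of their new places; then put the pot and the carton back where each of them stood on the rack, upright. Leave the brown spool and the green-lidded tin alone.

Things in the scene. Friction and masses are not known exactly. Their poses are not given: they have to be found in the camera images.
- glue_mid (a point): Glue pot: round, cream-coloured body 47 mm across, blue lid 41 mm across from 54 to 70 mm above its underside; 70 mm tall, 90 g. Stands at one end of the rack. The point is on its axis, half-way up (35 mm), z up. Grip it by the lid, across the rack.
- carton_mid (a point): Dark blue closed carton standing on end: 46 mm along its x, 30 mm along its y, 88 mm tall, 160 g. Stands at the other end of the rack, its x nearly along the rack. The point is its centre, 44 mm above its underside. Grip it across the 30 mm.
- red_thread_mid (a point): Red thread on a wooden spool, at the start in the middle of the rack between its cheeks: 35 mm across, 44 mm tall, 30 g, with plain flat flanges; stands upright. The point is its centre, 22 mm above its underside, z up its axis.
- cream_thread_mid (a point): Cream thread on a white spool, at the start on the metal plate: 35 mm across, 44 mm tall, 30 g, with plain flat flanges; stands upright. The point is its centre, 22 mm above its underside, z up its axis.
- rack: Spool rack, fixed: dark wooden board 170 (x) by 88 mm (y), top 5 mm above the desk, three grey felt dots in line at x = -53, 0, 53 mm; pot and carton stand on the outer two, either way round, within 8 mm. Two cheeks beside the middle dot, 42 mm long (x), 8 mm thick, inner faces at y = -29 and 29 mm, tops 52 mm above the desk. Origin: centre of the underside; x along the rack, away from the robot.
- bay (a point): The rack's middle place: where the centre of a spool standing there belongs, 22 mm above the board, midway between the cheeks; axes as the rack's. The cheeks stand 3 mm higher than a spool's top and 11 mm from it, so it can only be gripped along the rack's x, with a finger where the pot and one where the carton stands (12 mm from the spool).
- side_mat: Side mat, fixed: flat rectangle, blue with a cork rim, 100 mm (x) by 150 mm (y), 4 mm thick; origin at the centre of its underside on the desk, z up. The pot and the carton are parked on it, both wholly on it, for instance at y = -40 and +40 mm.
- stitch_spot (a point): Where the centre of a spool standing in the middle of the round metal plate belongs. The plate is fixed, 72 mm across, aluminium with a black middle, top 5 mm above the desk; the point is on its axis, 22 mm above its top, z up.
- brown_thread_mid (a point): Bystander, not to be moved: dark brown thread on a wooden spool, 35 mm across, 44 mm tall, 30 g, with plain flat flanges; stands upright. The point is its centre, 22 mm above its underside, z up its axis.
- wax_mid (a point): Bystander, not to be moved: flat round white tin with a dark green lid, 63 mm across, 21 mm tall; the point is its centre. The desk between the side mat and the metal plate is free and may be used to put a spool down for a while.
There are look-alikes about, which are no part of the job. What is shaped like the part that bears red_thread_mid but turquoise or yellow is not meant.

How it is judged:
By the outcome, as a careful person would: the job done as asked, in the order asked, and still so for the second after the job is handed in, with the robot touching nothing.
It also fails if it takes over 128 s, if anything falls off the work surface, if the arm or the gripper's body presses on something with over 40 N, if the wrist force passes 120 N, or if a joint passes its speed limit or range.

### The arm

A 6-joint arm with a two-finger parallel gripper is mounted at the origin on a cart in front of the work surface, level with it; the furniture and walls round the work are solid. World frame = base frame: x ahead of the robot, y to its left, z up, the work surface at z = 0. Lengths are in mm, angles in rad, forces in N, time in s.
With the tool pointing down it reaches from about 200 to 875 mm from the base axis. Payload 3.4 kg.
Tool frame: the origin (TCP) lies on the centre line of the jaws, within the pads' length; the fingertips stand 17 mm ahead of it and the grasp point (between the pads) lies 2 mm behind it; z points along the fingers, y is the line along which they close (so a half turn about z gives the same grasp; the last joint's range is limited). The gripper opens to 94 mm and grips with 3 to 60 N. Pads are 16 mm wide; open, the fingers measure 119 mm over their backs; the gripper's body (75 mm by 177 mm) begins 78 mm behind the grasp point.
Start: joints at [1.185, 0.276, 1.505, -0, 1.361, -0.121], TCP at [150.503, 554.989, 222.493] pointing down, gripper open.
Joint ranges: [-2.89, 2.89], [-0.75, 2.08], [0.22, 2.7], [-1.18, 4.32], [0.11, 2.71], [-2.7, 2.7]. Speed limits (rad/s): [2.57, 2.57, 3.14, 3.14, 3.14, 3.14].

### API

Orientations are given as a unit quaternion [x, y, z, w].
In Python, from workcell import sensors, grab_frame, camera_info, order gives the robot as it stands.
- The arm moves only by the tool servo_tool, never from a script. Its argument "motion" is a list that holds one entry, the list of rows, each a list of 7 numbers: the shift along the tool's x, y, z as a fraction of full scale, then the turn, a rotation vector about the tool's x, y, z as a fraction of full scale, then the gripper command: -1 is shut, 1 is fully open, values between are in proportion. A call has 1 to 5 rows; each row shifts and turns the commanded pose from where the row before left it, along the tool's axes as they then stand; what a row does not reach is not made up. Full scale, the value 1, is 0.05 m for a shift and 4 degrees for a turn. A row lasts 1/8 s, in which the tool goes at most 62.5 mm and 10.7 degrees, less where a joint would pass 70% of its speed; a pose out of reach is approached as far as the arm can. A call with a number of a shift or a turn outside -1 to 1 is refused whole. A call with a gripper value outside its range is refused whole. The fingers move at their own pace and stop on an object; "squeeze" is the grip in N (left out, the last holds). Time passes only in rows, so rows that do not move let the fingers close. It gives the time, the measured TCP pose, the force, the opening and the grip force at its end, in the units of the state.
- sensors.get_obs(): the state, without advancing time (a new reading comes with each control period).
- grab_frame(name): name is "scene" or "top"; returns the picture (480x640x3 uint8, red, green, blue); there is no depth.
- camera_info(name): a dict with "fx", "fy", "cx", "cy" (pixels), "dist_coeffs" ([k1, k2, p1, p2, k3] as OpenCV has them; the pictures are not rectified), "view" (4x4, takes a point from world to camera coordinates). Camera axes: x right, y up, looking along -z (the intrinsics and any distortion apply to the point x, -y, -z); pixel columns grow to the right and rows downward; lengths in mm; the calibration is good to about 2 mm. A picture is of the moment at which its call begins. camera_info takes no time and is no camera call.
- order.sign_off(): hands the job in; it is judged then, once.
The state is a dict: "clock": time; "q": joint angles; "dq": joint speeds; "joint_torque": joint torques, N m; "eef_pos": TCP position; "eef_rot": TCP orientation; "force": force on the tool from outside, world axes, zero at the start; "moment": the same for the moment, N m; "finger_gap": finger opening in mm; "grasp_force": force on a finger pad.
Only numpy, scipy, OpenCV 4.12 (cv2) and the standard library are available. Lean on these libraries where they do the work, as an engineer would, in place of code of your own. Each camera call takes 0.05 s, during which the arm holds its last target. There are 200 camera calls.

## Working session

There is one attempt and no reset: what is moved stays moved. The work goes in short steps, Python scripts to look and compute and a tool call to move; the robot and the scene stay as the last step left them, time stands still between calls to the robot, and variables do not carry over. Pictures are saved under pics/ and viewed, at most 14 in all, crops included, and the job is handed in when it is done.

Besides the shell and the picture viewer there is one more tool, called after "Emit:" in YAML: its name, and indented under it one key for each argument. servo_tool: Moves the arm, as the interface text tells. Shift numbers are shares of 0.05 m and turn numbers shares of 4 degrees, none past 1 either way. Its arguments: {"type":"object","properties":{"motion":{"type":"array","items":{"type":"array","items":{"type":"array","items":{"type":"number","minimum":-1,"maximum":1}}}},"squeeze":{"type":"number"}},"required":["motion"]}

```bash
mkdir -p pics; ls; python3 - <<'E'
from workcell import sensors, grab_frame, camera_info
import cv2
for n in("scene","top"):
    cv2.imwrite(f"pics/{n}0.png",grab_frame(n)[:,:,::-1]); print(n,camera_info(n))
o=sensors.get_obs();print(o)
E
```

```text
pics
scene {'fx': 562.5237676544958, 'fy': 562.5237676544958, 'cx': 312.53263196387724, 'cy': 252.39164022167915, 'dist_coeffs': array([0.04336176, 0.        , 0.        , 0.        , 0.        ]), 'view': array([[ 9.01594426e-01, -4.32224177e-01, -1.75997586e-02,
        -5.28593656e+02],
       [ 2.45983492e-01,  4.78790658e-01,  8.42764278e-01,
        -1.85606965e+02],
       [-3.55836496e-01, -7.64160825e-01,  5.37995001e-01,
        -9.76536679e+02],
       [ 0.00000000e+00,  0.00000000e+00,  0.00000000e+00,
         1.00000000e+00]])}
top {'fx': 486.62890472638543, 'fy': 486.62890472638543, 'cx': 315.5784860556265, 'cy': 245.13305600759227, 'dist_coeffs': array([0.00282995, 0.        , 0.        , 0.        , 0.        ]), 'view': array([[ 3.75536483e-03, -9.99792036e-01,  2.00444795e-02,
        -4.14878844e+01],
       [ 9.80023107e-01,  7.66549571e-03,  1.98735880e-01,
        -5.83185528e+02],
       [-1.98848201e-01,  1.88977273e-02,  9.79848085e-01,
        -9.93544733e+02],
       [ 0.00000000e+00,  0.00000000e+00,  0.00000000e+00,
         1.00000000e+00]])}
{'clock': 0.1, 'q': array([ 1.18498583e+00,  2.76517732e-01,  1.50597054e+00,  1.88086201e-05,
        1.36071183e+00, -1.21027476e-01]), 'dq': array([-0.00163754, -0.00201191, -0.00282635, -0.00037979,  0.00198329,
       -0.00018734]), 'joint_torque': array([ 2.85179849e-03, -4.05455875e+01, -2.37781531e+01,  7.03098066e-02,
        2.99409684e-02, -3.13903843e-05]), 'eef_pos': array([150.31271721, 554.51771487, 221.71356783]), 'eef_rot': array([ 1.32007007e-01,  9.91248457e-01, -7.75746291e-04, -2.10407581e-04]), 'force': array([-0.10562499, -0.22696222,  0.20962004]), 'moment': array([-0.02663925, -0.00540594,  0.0647737 ]), 'grasp_force': 0.0, 'finger_gap': 93.62363283260557}
```

View pics/scene0.png

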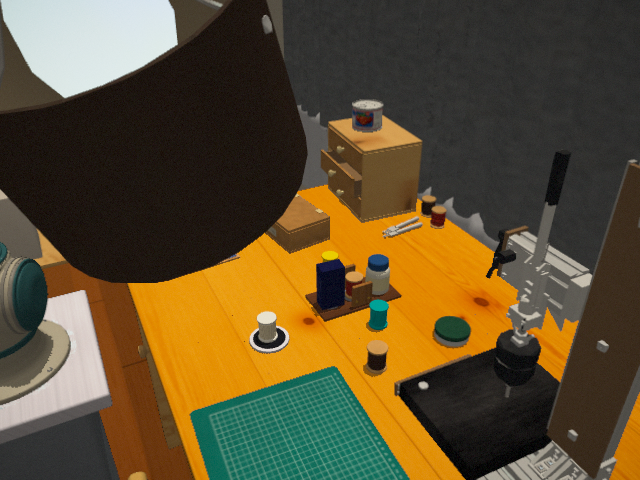

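View pics/top0.png

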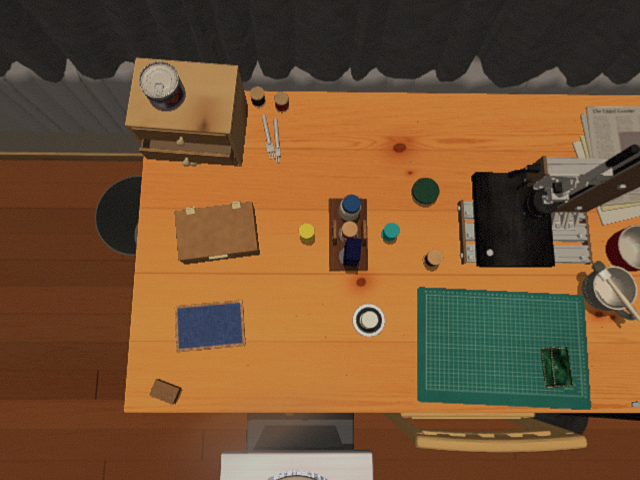

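Scene: rack at top (348,235), with the pot (350,207, lid), a wooden-topped spool (349,231) and the carton (352,250). The plate with the cream spool is at (369,320), the blue mat at (210,325). The brown spool is at (433,258), the tin at (425,190).

Candidates for the red spool in the top picture:
- rack spool (349,231)
- dark red spool far off at (281,101)
- yellow (307,231)
- turquoise (391,231)
- brown (433,258)

By the description I choose the rack one and check it in a crop.

```bash
cat > h.py <<'E'
import numpy as np, cv2
from workcell import sensors, grab_frame, camera_info
F=np.diag([1.,-1,-1])
def cam(n):
    c=camera_info(n); V=np.array(c["view"]); K=np.array([[c["fx"],0,c["cx"]],[0,c["fy"],c["cy"]],[0,0,1]])
    return K,np.array(c["dist_coeffs"]),F@V[:3,:3],F@V[:3,3]
def proj(n,P):
    K,d,R,t=cam(n); return cv2.projectPoints(np.array(P,float).reshape(-1,1,3),cv2.Rodrigues(R)[0],t,K,d)[0].reshape(-1,2)
def unproj(n,px,z):
    K,d,R,t=cam(n); u=cv2.undistortPoints(np.array(px,float).reshape(-1,1,2),K,d).reshape(-1,2)
    r=np.c_[u,np.ones(len(u))]@R; C=-R.T@t
    return C+r*((z-C[2])/r[:,2])[:,None]
def blob(im,box,f):
    x0,y0,x1,y1=box; c=cv2.cvtColor(im[y0:y1,x0:x1],cv2.COLOR_RGB2HSV).astype(int)
    m=f(c[...,0],c[...,1],c[...,2]).astype(np.uint8); n,l,s,ce=cv2.connectedComponentsWithStats(m)
    k=1+np.argmax(s[1:,4]); return (l==k),ce[k]+[x0,y0],s[k]
def crop(n,box,s,name,im=None):
    im=grab_frame(n) if im is None else im
    x0,y0,x1,y1=box; cv2.imwrite(name,cv2.resize(im[y0:y1,x0:x1,::-1],None,fx=s,fy=s,interpolation=cv2.INTER_CUBIC)); return im
E
python3 - <<'E'
from h import *
a=grab_frame("top");b=grab_frame("scene")
A=cv2.resize(a[190:345,315:415],None,fx=3.8,fy=3.8,interpolation=2); B=cv2.resize(b[240:360,240:410],None,fx=2.3,fy=2.3,interpolation=2)
o=np.zeros((592,790,3),np.uint8);o[:A.shape[0],:A.shape[1]]=A[:592];o[:B.shape[0],395:395+B.shape[1]]=B[:, :395];cv2.imwrite("pics/c1.png",o[:,:,::-1])
for nm,p,z in[("lid",(350,204),70+5),("red",(349,230),49),("cream",(369.5,320),49),("plate",(369,320),5),("mat",(210,325),4),("brown",(433,258),44)]:print(nm,unproj("top",[p],z).round(1))
E
```

```text
lid [[ 671.8 -112.2   75. ]]
red [[ 620.  -111.8   49. ]]
cream [[ 424.2 -153.4   49. ]]
plate [[ 426.3 -158.     5. ]]
mat [[413.9 191.9   4. ]]
brown [[ 559.7 -296.1   44. ]]
```

View pics/c1.png

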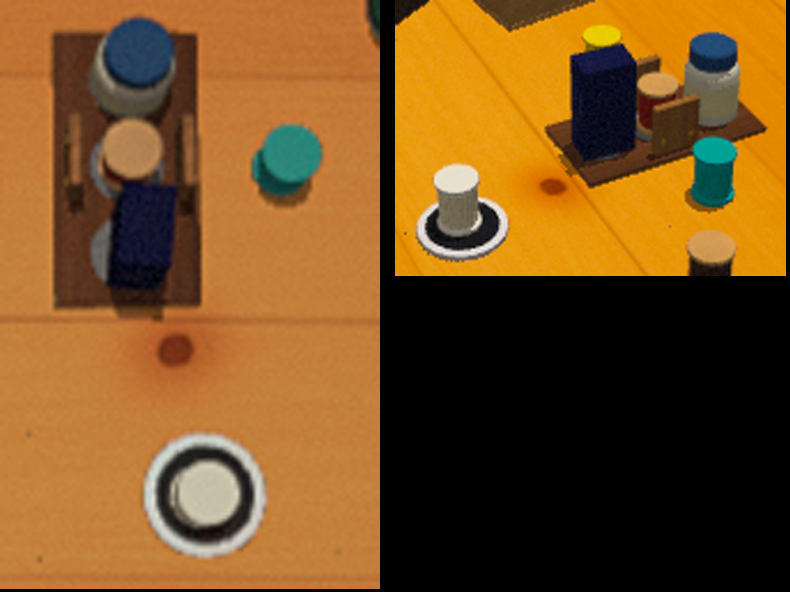

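```bash
cat >> h.py <<'E'
from scipy.optimize import minimize
def sil(n,P,shape=(480,640)):
    m=np.zeros(shape,np.uint8); S=8
    p=cv2.convexHull((proj(n,P)*2**4).round().astype(np.int32)); cv2.fillConvexPoly(m,p,1,shift=4); return m
def cyl(x,y,z0,z1,d,z2=None,d2=None):
    a=np.linspace(0,2*np.pi,60); return np.array([[x+d/2*np.cos(t),y+d/2*np.sin(t),z] for z in(z0,z1) for t in a])
def box(x,y,w,z0,z1,a,b):
    c,s=np.cos(w),np.sin(w); return np.array([[x+c*i-s*j,y+s*i+c*j,z] for z in(z0,z1) for i in(-a/2,a/2) for j in(-b/2,b/2)])
def fit(views,model,p0,step):
    # views: list of (name, mask); 1-IoU of model silhouette
    def f(p):
        r=0
        for n,m in views:
            s=sil(n,model(p)); r+=1-(s&m).sum()/max(1,(s|m).sum())
        return r
    p0=np.array(p0,float); sim=np.vstack([p0]+[p0+np.eye(len(p0))[i]*step[i] for i in range(len(p0))])
    r=minimize(f,p0,method="Nelder-Mead",options=dict(initial_simplex=sim,xatol=.05,fatol=1e-4)); return r.x,r.fun
def fullmask(im,bx,f):
    l,c,s=blob(im,bx,f); m=np.zeros(im.shape[:2],np.uint8); m[bx[1]:bx[3],bx[0]:bx[2]]=l
    cs=cv2.findContours(m,cv2.RETR_EXTERNAL,2)[0]; cv2.drawContours(m,cs,-1,1,-1); return m
blue=lambda h,s,v:(h>98)&(h<128)&(s>90)
white=lambda h,s,v:(s<90)&(v>90)
navy=lambda h,s,v:(h>110)&(h<140)&(s>120)&(v<110)
E
python3 - <<'E'
from h import *
t=grab_frame("top");s=grab_frame("scene")
def hsv(im,p):return [cv2.cvtColor(im,cv2.COLOR_RGB2HSV)[y,x].tolist() for x,y in p]
print("top carton,mat,lid,felt,creamtop,redtop,rack,plate ring",hsv(t,[(352,250),(210,325),(351,204),(341,256),(370,320),(349,229),(335,220),(355,320)]))
print("scene carton,lid,mats,white",hsv(s,[(330,285),(378,262),(266,325)]))
mt=fullmask(t,(330,235,368,270),navy);ms=fullmask(s,(310,250,350,315),navy)
print(mt.sum(),ms.sum())
for v in([("top",mt)],[("scene",ms)],[("top",mt),("scene",ms)]):print("carton",fit(v,lambda p:box(p[0],p[1],p[2],5,93,46,30),[575,-115,0],[8,8,.15]))
lt=fullmask(t,(335,190,368,225),blue);ls=fullmask(s,(362,250,395,275),blue)
for v in([("top",lt)],[("scene",ls)],[("top",lt),("scene",ls)]):print("lid",fit(v,lambda p:cyl(p[0],p[1],59,75,41),[672,-112],[8,8]))
mm=fullmask(t,(170,295,250,355),blue);print("mat blue",fit([("top",mm)],lambda p:box(p[0],p[1],p[2],4,4,p[3],p[4]),[414,192,0,90,140],[8,8,.1,5,5]))
pm=fullmask(t,(345,295,395,345),white);print("plate",fit([("top",pm)],lambda p:cyl(p[0],p[1],5,5,72),[426,-158],[8,8]))
wood=lambda h,s,v:(h>5)&(h<22)&(s<150)&(v>120)
rt=fullmask(t,(338,217,362,242),wood);print(rt.sum(),"red top",fit([("top",rt)],lambda p:cyl(p[0],p[1],49,49,35),[620,-112],[6,6]))
dark=lambda h,s,v:(v<110)
c=(np.array([(53,33),(197,33),(200,307),(55,307)])+.5)/3.8+[315,190]-.5;r=unproj("top",c,5);print("rack",r.round(1),r.mean(0),r[1]-r[2],r[0]-r[3])
cr=np.array([(208,494)])/3.8+[315,190];print("cream",unproj("top",cr,49))
E
```

```text
top carton,mat,lid,felt,creamtop,redtop,rack,plate ring [[118, 168, 44], [110, 109, 91], [105, 144, 94], [8, 20, 103], [22, 40, 199], [15, 139, 182], [13, 162, 120], [41, 13, 213]]
scene carton,lid,mats,white [[109, 206, 31], [105, 180, 116], [24, 53, 116]]
391 1198
carton (array([ 5.71406972e+02, -1.16546861e+02, -2.56834794e-01]), np.float64(0.18828451882845187))
carton (array([ 5.70053715e+02, -1.12889986e+02, -4.90569701e-02]), np.float64(0.12058823529411766))
carton (array([ 5.68377779e+02, -1.16250384e+02, -2.18040795e-01]), np.float64(0.29488579785909885))
lid (array([ 673.625, -113.75 ]), np.float64(0.26047904191616766))
lid (array([ 672.53125, -113.4375 ]), np.float64(0.26016260162601623))
lid (array([ 673.20841599, -113.55176544]), np.float64(0.5133910649767736))
mat blue (array([4.13878965e+02, 1.93189485e+02, 9.48158387e-02, 8.20234017e+01,
       1.32921767e+02]), np.float64(0.0037359900373599153))
plate (array([ 426.68714142, -156.65029526]), np.float64(0.05662514156285392))
207 red top (array([ 623.33068848, -112.49291992]), np.float64(0.0904977375565611))
rack [[ 705.5  -68.9    5. ]
 [ 706.4 -157.2    5. ]
 [ 537.  -156.1    5. ]
 [ 536.5  -69.9    5. ]] [ 621.36620777 -113.00927217    5.        ] [169.37677968  -1.10477548   0.        ] [169.09276236   0.9240201    0.        ]
cream [[ 424.2241211  -153.87578777   49.        ]]
```

```bash
python3 - <<'E'
from h import *
t=grab_frame("top");s=grab_frame("scene")
def bm(im,bx):
    m=np.zeros(im.shape[:2],np.uint8);x0,y0,x1,y1=bx;c=im[y0:y1,x0:x1].astype(int);k=(c[...,2]>c[...,0]+6).astype(np.uint8)
    n,l,st,_=cv2.connectedComponentsWithStats(k);m[y0:y1,x0:x1]=l==1+np.argmax(st[1:,4]);return m
mt=bm(t,(338,234,368,270));ms=bm(s,(310,250,350,315));lt=bm(t,(335,190,368,215));ls=bm(s,(362,250,395,275))
mod=lambda p:box(p[0],p[1],p[2],5,93,46,30)
for v in([("top",mt)],[("scene",ms)],[("top",mt),("scene",ms)]):
  for w in(-.2,0,.2):x,f=fit(v,mod,[570,-114,w],[8,8,.15]);print("carton",x.round(3),round(f,3))
for v in([("top",lt)],[("scene",ls)]):print("lid",fit(v,lambda p:cyl(p[0],p[1],59,75,41),[672,-112],[8,8]))
ct=fullmask(t,(358,308,380,332),lambda h,s,v:(s<90)&(v>100));cs=fullmask(s,(255,310,280,345),white)
print("cream",ct.sum(),fit([("top",ct)],lambda p:cyl(p[0],p[1],5,49,35),[425,-154],[8,8]),fit([("scene",cs)],lambda p:cyl(p[0],p[1],5,49,35),[425,-154],[8,8]))
A=cv2.resize(t[225:280,325:375],None,fx=8,fy=8,interpolation=2);B=cv2.resize(s[245:320,305:355],None,fx=7,fy=7,interpolation=2)
o=np.zeros((530,760,3),np.uint8);o[:440,:400]=A;o[:525,405:755]=B;o=np.minimum(255,o.astype(float)*1.8).astype(np.uint8);cv2.imwrite("pics/c2.png",o[:,:,::-1])
E
```

```text
carton [ 5.7017e+02 -1.1610e+02 -2.4600e-01] 0.169
carton [ 5.72535e+02 -1.17734e+02 -2.14000e-01] 0.167
carton [ 5.72222e+02 -1.16898e+02 -1.83000e-01] 0.172
carton [ 5.68927e+02 -1.15619e+02 -3.06000e-01] 0.059
carton [ 5.6824e+02 -1.1759e+02 -2.5400e-01] 0.059
carton [ 5.69558e+02 -1.16057e+02  4.44000e-01] 0.09
carton [ 5.69598e+02 -1.15402e+02 -2.53000e-01] 0.243
carton [ 5.69453e+02 -1.15590e+02 -2.47000e-01] 0.241
carton [ 5.69009e+02 -1.16036e+02 -2.46000e-01] 0.236
lid (array([ 673.625, -113.75 ]), np.float64(0.22155688622754488))
lid (array([ 673.6645546 , -115.42974091]), np.float64(0.20163487738419617))
cream 254 (array([ 426.79945183, -154.92230606]), np.float64(0.07999999999999996)) (array([ 424.41064453, -151.88012695]), np.float64(0.16587677725118488))
```

View pics/c2.png

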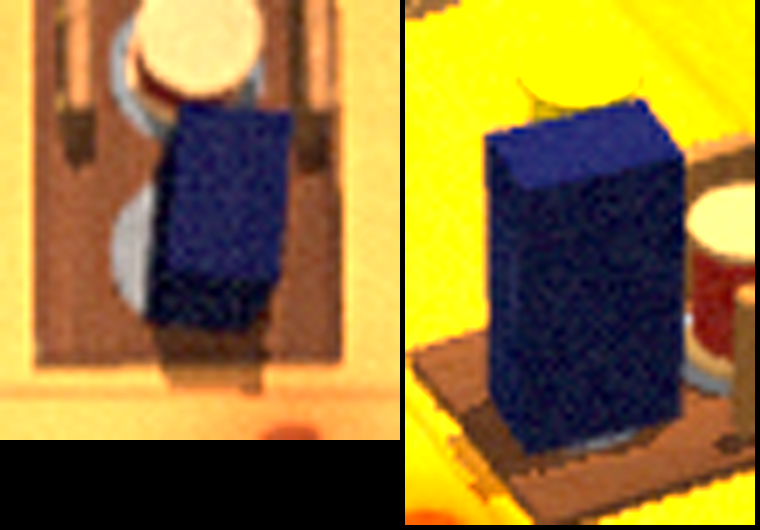

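The crop confirms the red spool behind the carton. In the left panel the carton's top face has corners at (180,103), (292,113), (276,278) and (162,272); in the right panel at (485,135), (645,100), (683,152) and (530,188).

```bash
python3 - <<'E'
from h import *
a=(np.array([(180,103),(292,113),(276,278),(162,272)])+.5)/8+[325,225]-.5
b=(np.array([(485,135),(645,100),(683,152),(530,188)])+.5-[405,0])/7+[305,245]-.5
for n,c in(("top",a),("scene",b)):
    P=unproj(n,c,93)[:,:2];print(n,P.round(1),P.mean(0).round(1));
    for i in range(4):
        e=P[(i+1)%4]-P[i];print(np.linalg.norm(e).round(1),np.degrees(np.arctan2(e[1],e[0])).round(1)%90)
E
```

```text
top [[ 593.5 -103.6]
 [ 591.1 -133. ]
 [ 547.1 -128.2]
 [ 548.4  -98.5]] [ 570.  -115.8]
29.5 85.2
44.3 83.69999999999999
29.7 87.4
45.4 83.5
scene [[ 546.7 -101.3]
 [ 592.3 -105.7]
 [ 589.5 -132.3]
 [ 546.2 -128.9]] [ 568.7 -117.1]
45.8 84.5
26.7 84.0
43.4 85.6
27.6 89.1
```

Emit:
servo_tool:
  motion:
    - [[-0.7, -0.9, 0, 0, 0, -0.95, 0.2], [-0.7, -0.9, 0, 0, 0, -0.95, 0.2], [-0.7, -0.9, 0, 0, 0, -0.95, 0.2], [-0.7, -0.9, 0, 0, 0, -0.94, 0.2], [-0.7, -0.9, 0, 0, 0, 0, 0.2]]
  squeeze: 15

```text
clock: 1.02
eef_pos: [294.2, 308.4, 222.8]
eef_rot: [-0.0, 1.0, 0.0, 0.0]
force: [0.5, 0.4, 0.2]
finger_gap: 56.7
grasp_force: 0.0
```

Emit:
servo_tool:
  motion:
    - [[-0.7, -0.9, 0, 0, 0, 0, 0.2], [-0.7, -0.9, 0, 0, 0, 0, 0.2], [-0.7, -0.9, 0, 0, 0, 0, 0.2], [-0.7, -0.9, 0, 0, 0, 0, 0.2], [-0.7, -0.9, 0, 0, 0, 0, 0.2]]

```text
clock: 1.65
eef_pos: [469.7, 83.3, 222.8]
eef_rot: [0.0, 1.0, 0.0, 0.0]
force: [0.7, 0.6, -0.2]
finger_gap: 56.5
grasp_force: 0.0
```

Emit:
servo_tool:
  motion:
    - [[-0.81, -0.79, 0.33, 0, 0, 0, 0.2], [-0.81, -0.79, 0.33, 0, 0, 0, 0.2], [-0.81, -0.79, 0.33, 0, 0, 0, 0.2], [-0.81, -0.79, 0.33, 0, 0, 0, 0.2], [-0.81, -0.79, 0.33, 0, 0, 0, 0.2]]

```text
clock: 2.28
eef_pos: [672.4, -114.1, 139.4]
eef_rot: [0.0, 1.0, 0.0, 0.0]
force: [0.8, 0.5, -0.2]
finger_gap: 56.5
grasp_force: 0.0
```

Emit:
servo_tool:
  motion:
    - [[0, 0, 0.4, 0, 0, 0, 0.2], [0, 0, 0.4, 0, 0, 0, 0.2], [0, 0, 0, 0, 0, 0, 0.2]]

```text
clock: 2.65
eef_pos: [669.8, -112.5, 97.9]
eef_rot: [0.0, 1.0, 0.001, -0.002]
force: [-0.5, -0.2, 0.6]
finger_gap: 56.3
grasp_force: 0.0
```

```bash
python3 - <<'E'
from h import *
t=grab_frame("top");s=grab_frame("scene")
A=cv2.resize(t[170:280,310:400],None,fx=4.4,fy=4.4,interpolation=2);B=cv2.resize(s[210:320,300:420],None,fx=3.3,fy=3.3,interpolation=2)
o=np.zeros((484,796,3),np.uint8);o[:484,:396]=A;o[:363,400:796]=B;cv2.imwrite("pics/c3.png",o[:,:,::-1])
E
```

```text
(no output)
```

View pics/c3.png

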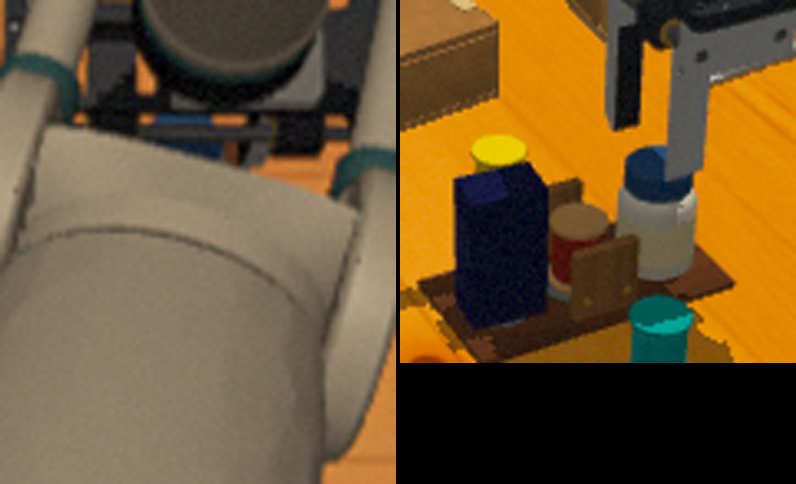

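The gripper's fingers straddle the blue lid (scene crop, lid at (658,175)); the top view is blocked by the arm. Next I check that the pose has settled.

```bash
python3 - <<'E'
from workcell import sensors
o=sensors.get_obs();print(o["eef_pos"],o["eef_rot"],o["dq"].round(3),o["clock"])
E
```

```text
[ 671.35714351 -112.61873332  100.38823397] [ 4.39804131e-05  9.99999968e-01 -2.42884763e-05  2.49748711e-04] [ 0.002 -0.015 -0.015 -0.001 -0.003 -0.   ] 2.75
```

Emit:
servo_tool:
  motion:
    - [[-0.06, -0.03, 0, 0, 0, 0, 0.2], [0, 0, 0, 0, 0, 0, 0.2]]

```text
clock: 3.0
eef_pos: [674.9, -114.3, 101.1]
eef_rot: [0.0, 1.0, -0.0, 0.001]
force: [1.0, 0.2, -0.7]
finger_gap: 56.1
grasp_force: 0.0
```

Emit:
servo_tool:
  motion:
    - [[0, 0, 0.23, 0, 0, 0, 0.2], [0, 0, 0.22, 0, 0, 0, 0.2], [0, 0, 0, 0, 0, 0, 0.2], [0, 0, 0, 0, 0, 0, -1], [0, 0, 0, 0, 0, 0, -1]]

```text
clock: 3.62
eef_pos: [674.4, -114.3, 77.8]
eef_rot: [0.0, 1.0, -0.0, 0.0]
force: [0.4, -0.8, 0.1]
finger_gap: 40.4
grasp_force: 15.0
```

Emit:
servo_tool:
  motion:
    - [[0, 0, 0, 0, 0, 0, -1], [0, 0, 0, 0, 0, 0, -1]]

```text
clock: 3.88
eef_pos: [674.3, -114.2, 77.7]
eef_rot: [0.0, 1.0, -0.0, 0.0]
force: [0.4, 0.2, 0.3]
finger_gap: 40.4
grasp_force: 15.0
```

Emit:
servo_tool:
  motion:
    - [[0, 0, -0.3, 0, 0, 0, -1], [0, 0, -0.7, 0, 0, 0, -1], [0, 0, -0.8, 0, 0, 0, -1], [0.3, 0.31, -0.3, 0, 0, 0, -1], [0.7, 0.73, 0, 0, 0, 0, -1]]
  squeeze: 20

```text
clock: 4.5
eef_pos: [624.4, -62.0, 183.7]
eef_rot: [0.001, 1.0, -0.0, 0.002]
force: [-0.5, 0.3, -1.5]
finger_gap: 40.8
grasp_force: 20.0
```

Emit:
servo_tool:
  motion:
    - [[0.8, 0.83, 0, 0, 0, 0, -1], [0.8, 0.83, 0, 0, 0, 0, -1], [0.8, 0.83, 0, 0, 0, 0, -1], [0.8, 0.83, 0, 0, 0, 0, -1], [0.6, 0.63, 0, 0, 0, 0, -1]]

```text
clock: 5.12
eef_pos: [429.8, 137.1, 181.9]
eef_rot: [-0.0, 1.0, 0.0, -0.001]
force: [0.5, 0.2, -1.0]
finger_gap: 40.1
grasp_force: 20.0
```

Emit:
servo_tool:
  motion:
    - [[0.33, 0.36, 0.2, 0, 0, 0, -1], [0, 0, 0.6, 0, 0, 0, -1], [0, 0, 0, 0, 0, 0, -1], [0, 0, 0, 0, 0, 0, -1]]

```text
clock: 5.62
eef_pos: [417.3, 153.6, 143.0]
eef_rot: [0.0, 1.0, 0.0, 0.0]
force: [0.3, -0.9, -0.5]
finger_gap: 40.5
grasp_force: 20.0
```

Emit:
servo_tool:
  motion:
    - [[0, 0, 0.5, 0, 0, 0, -1], [0, 0, 0.5, 0, 0, 0, -1], [0, 0, 0.2, 0, 0, 0, -1], [0, 0, 0.11, 0, 0, 0, -1], [0, 0, 0, 0, 0, 0, -1]]

```text
clock: 6.25
eef_pos: [418.1, 153.5, 77.4]
eef_rot: [0.0, 1.0, 0.0, 0.0]
force: [-0.4, 1.2, -1.1]
finger_gap: 40.5
grasp_force: 20.0
```

Emit:
servo_tool:
  motion:
    - [[0, 0, 0, 0, 0, 0, -1], [0, 0, 0, 0, 0, 0, 0.1], [0, 0, 0, 0, 0, 0, 0.1], [0, 0, 0, 0, 0, 0, 0.1]]

```text
clock: 6.75
eef_pos: [417.8, 153.5, 77.2]
eef_rot: [0.0, 1.0, 0.0, 0.0]
force: [0.7, 0.1, 0.1]
finger_gap: 51.7
grasp_force: 0.0
```

Emit:
servo_tool:
  motion:
    - [[0, 0, -0.5, 0, 0, 0, 0.2], [0, 0, -0.8, 0, 0, 0, 0.2], [-0.25, -0.5, -0.7, 0, 0, 0, 0.2], [-0.5, -0.9, 0, 0, 0, 0, 0.2], [-0.5, -0.9, 0, 0, 0, 0, 0.2]]

```text
clock: 7.38
eef_pos: [481.0, 37.5, 177.9]
eef_rot: [-0.0, 1.0, 0.0, 0.001]
force: [0.5, 0.5, -0.5]
finger_gap: 56.8
grasp_force: 0.0
```

Emit:
servo_tool:
  motion:
    - [[-0.5, -0.9, 0, 0, 0, 0, 0.2], [-0.5, -0.9, 0, 0, 0, 0, 0.2], [-0.5, -0.9, 0, 0, 0, 0, 0.2], [-0.28, -0.39, 0, 0, 0, 0.7, 0.2], [0, 0, 0.4, 0, 0, 0.67, 0.2]]

```text
clock: 8.0
eef_pos: [571.5, -118.6, 157.7]
eef_rot: [0.05, 0.999, -0.001, 0.002]
force: [-0.5, 0.3, -0.4]
finger_gap: 56.3
grasp_force: 0.0
```

Emit:
servo_tool:
  motion:
    - [[0, 0, 0.4, 0, 0, 0, 0.2], [0, 0, 0, 0, 0, 0, 0.2], [0, 0, 0, 0, 0, 0, 0.2]]

```text
clock: 8.38
eef_pos: [569.5, -116.1, 137.6]
eef_rot: [0.048, 0.999, -0.0, 0.0]
force: [1.2, 0.6, 0.3]
finger_gap: 56.2
grasp_force: 0.0
```

Emit:
servo_tool:
  motion:
    - [[0, 0, 0.4, 0, 0, 0, 0.2], [0, 0, 0.5, 0, 0, 0, 0.2], [0, 0, 0.4, 0, 0, 0, 0.2], [0, 0, 0.15, 0, 0, 0, 0.2], [0, 0, 0, 0, 0, 0, 0.2]]
  squeeze: 20

```text
clock: 9.0
eef_pos: [569.5, -116.1, 64.9]
eef_rot: [0.048, 0.999, -0.0, 0.0]
force: [0.4, -0.7, -0.0]
finger_gap: 56.6
grasp_force: 0.0
```

Emit:
servo_tool:
  motion:
    - [[0, 0, 0, 0, 0, 0, -1], [0, 0, 0, 0, 0, 0, -1], [0, 0, 0, 0, 0, 0, -1], [0, 0, 0, 0, 0, 0, -1], [0, 0, 0, 0, 0, 0, -1]]

```text
clock: 9.62
eef_pos: [569.4, -116.2, 65.0]
eef_rot: [0.048, 0.999, -0.0, 0.0]
force: [-0.8, 0.7, 3.1]
finger_gap: 30.1
grasp_force: 20.0
```

Emit:
servo_tool:
  motion:
    - [[0, 0, -0.3, 0, 0, 0, -1], [0, 0, -0.7, 0, 0, 0, -1], [0, 0, -0.8, 0, 0, -0.69, -1], [0, 0, -0.4, 0, 0, -0.68, -1], [0.2, 0.4, 0, 0, 0, 0, -1]]

```text
clock: 10.25
eef_pos: [560.4, -96.7, 176.2]
eef_rot: [0.001, 1.0, -0.001, 0.002]
force: [0.1, 0.3, -2.4]
finger_gap: 30.2
grasp_force: 20.0
```

Emit:
servo_tool:
  motion:
    - [[0.4, 0.88, 0, 0, 0, 0, -1], [0.4, 0.88, 0, 0, 0, 0, -1], [0.4, 0.88, 0, 0, 0, 0, -1], [0.4, 0.88, 0, 0, 0, 0, -1], [0.4, 0.88, 0, 0, 0, 0, -1]]

```text
clock: 10.88
eef_pos: [455.7, 125.9, 173.1]
eef_rot: [0.001, 1.0, 0.0, -0.002]
force: [1.3, 0.6, -2.9]
finger_gap: 29.7
grasp_force: 20.0
```

Emit:
servo_tool:
  motion:
    - [[0.4, 0.88, 0, 0, 0, 0, -1], [0.4, 0.88, 0, 0, 0, 0, -1], [0.18, 0.42, 0.3, 0, 0, 0, -1], [0, 0, 0.5, 0, 0, 0, -1], [0, 0, 0, 0, 0, 0, -1]]

```text
clock: 11.5
eef_pos: [406.0, 232.6, 132.0]
eef_rot: [-0.0, 1.0, -0.001, -0.004]
force: [-0.2, 0.0, -1.8]
finger_gap: 29.8
grasp_force: 20.0
```

Emit:
servo_tool:
  motion:
    - [[0, 0, 0.3, 0, 0, 0, -1], [0, 0, 0.5, 0, 0, 0, -1], [0, 0, 0.4, 0, 0, 0, -1], [0, 0, 0.1, 0, 0, 0, -1], [0, 0, 0, 0, 0, 0, -1]]

```text
clock: 12.12
eef_pos: [410.2, 232.9, 69.8]
eef_rot: [0.0, 1.0, 0.0, -0.0]
force: [0.3, 0.3, -2.6]
finger_gap: 30.0
grasp_force: 20.0
```

Emit:
servo_tool:
  motion:
    - [[0, 0, 0.1, 0, 0, 0, -1], [0, 0, 0, 0, 0, 0, -1], [0, 0, 0, 0, 0, 0, 0.1], [0, 0, 0, 0, 0, 0, 0.1], [0, 0, 0, 0, 0, 0, 0.1]]

```text
clock: 12.75
eef_pos: [410.4, 233.0, 64.8]
eef_rot: [0.0, 1.0, 0.0, 0.0]
force: [-0.4, 0.4, 0.1]
finger_gap: 51.3
grasp_force: 0.0
```

Emit:
servo_tool:
  motion:
    - [[0, 0, -0.5, 0, 0, 0, 0.1], [0, 0, -0.8, 0, 0, 0, 0.1], [0, 0, -0.8, 0, 0, 0, 0.1], [0, 0, 0, 0, 0, 1, 0.1], [0, 0, 0, 0, 0, 1, 0.1]]

```text
clock: 13.38
eef_pos: [410.5, 233.1, 170.3]
eef_rot: [0.071, 0.997, 0.0, 0.001]
force: [-1.2, -0.3, 0.3]
finger_gap: 51.9
grasp_force: 0.0
```

Emit:
servo_tool:
  motion:
    - [[0, 0, 0, 0, 0, 1, 0.1], [0, 0, 0, 0, 0, 1, 0.1], [0, 0, 0, 0, 0, 1, 0.1], [0, 0, 0, 0, 0, 1, 0.1], [0, 0, 0, 0, 0, 1, 0.1]]

```text
clock: 14.0
eef_pos: [410.1, 232.9, 169.5]
eef_rot: [0.243, 0.97, 0.0, 0.0]
force: [-0.7, 0.2, -0.1]
finger_gap: 51.6
grasp_force: 0.0
```

Emit:
servo_tool:
  motion:
    - [[0, 0, 0, 0, 0, 1, 0.1], [0, 0, 0, 0, 0, 1, 0.1], [0, 0, 0, 0, 0, 1, 0.1], [0, 0, 0, 0, 0, 1, 0.1], [0, 0, 0, 0, 0, 1, 0.1]]

```text
clock: 14.62
eef_pos: [410.1, 232.9, 169.5]
eef_rot: [0.408, 0.913, 0.0, 0.0]
force: [1.0, -0.1, 1.0]
finger_gap: 51.8
grasp_force: 0.0
```

Emit:
servo_tool:
  motion:
    - [[0, 0, 0, 0, 0, 1, 0.1], [0, 0, 0, 0, 0, 1, 0.1], [0, 0, 0, 0, 0, 1, 0.1], [0, 0, 0, 0, 0, 1, 0.1], [0, 0, 0, 0, 0, 1, 0.1]]

```text
clock: 15.25
eef_pos: [410.1, 232.9, 169.6]
eef_rot: [0.56, 0.828, 0.0, 0.0]
force: [-0.6, 0.4, 0.0]
finger_gap: 51.7
grasp_force: 0.0
```

Emit:
servo_tool:
  motion:
    - [[0, 0, 0, 0, 0, 1, 0.1], [0, 0, 0, 0, 0, 1, 0.1], [0, 0, 0, 0, 0, 1, 0.1], [0, 0, 0, 0, 0, 1, 0.1], [0, 0, 0, 0, 0, 1, 0.1]]

```text
clock: 15.88
eef_pos: [410.1, 232.9, 169.5]
eef_rot: [0.696, 0.718, 0.0, 0.0]
force: [-0.9, -0.4, 0.0]
finger_gap: 51.6
grasp_force: 0.0
```

Emit:
servo_tool:
  motion:
    - [[0, 0, 0, 0, 0, 0.5, 0.1], [0, 0, 0, 0, 0, 0, 0.1]]

```text
clock: 16.12
eef_pos: [410.1, 232.9, 169.5]
eef_rot: [0.707, 0.707, 0.0, 0.0]
force: [0.7, -0.2, -0.6]
finger_gap: 51.2
grasp_force: 0.0
```

Emit:
servo_tool:
  motion:
    - [[-0.5, 0, 0, 0, 0, 0, 0.1], [-1, 0.05, 0, 0, 0, 0, 0.1], [-1, 0.05, 0, 0, 0, 0, 0.1], [-1, 0.05, 0, 0, 0, 0, 0.1], [-1, 0.05, 0, 0, 0, 0, 0.1]]

```text
clock: 16.75
eef_pos: [420.2, 6.4, 169.7]
eef_rot: [0.707, 0.707, 0.0, 0.0]
force: [0.8, 0.2, -0.4]
finger_gap: 51.2
grasp_force: 0.0
```

Emit:
servo_tool:
  motion:
    - [[-1, 0.05, 0, 0, 0, 0, 0.1], [-1, 0.05, 0, 0, 0, 0, 0.1], [-0.8, 0, 0.3, 0, 0, 0, 0.1], [-0.43, 0, 0.8, 0, 0, 0, 0.1], [0, 0, 0, 0, 0, 0, 0.1]]

```text
clock: 17.38
eef_pos: [423.1, -153.7, 112.4]
eef_rot: [0.708, 0.706, -0.001, -0.003]
force: [0.4, 0.2, 0.1]
finger_gap: 51.4
grasp_force: 0.0
```

Emit:
servo_tool:
  motion:
    - [[0, 0, 0, 0, 0, 0, 0.1], [0, 0, 0, 0, 0, 0, 0.1]]

```text
clock: 17.62
eef_pos: [425.9, -153.1, 115.7]
eef_rot: [0.707, 0.708, 0.001, 0.001]
force: [-0.1, -0.3, -0.2]
finger_gap: 51.7
grasp_force: 0.0
```

```bash
python3 - <<'E'
from h import *
t=grab_frame("top");s=grab_frame("scene")
A=cv2.resize(t[170:370,160:400],None,fx=1.65,fy=1.65,interpolation=2);B=cv2.resize(s[180:360,200:420],None,fx=1.8,fy=1.8,interpolation=2)
o=np.zeros((484,796,3),np.uint8);o[:330,:396]=A;o[:324,400:796]=B;cv2.imwrite("pics/c4.png",o[:,:,::-1])
mm=fullmask(t,(330,190,368,275),lambda h,s,v:(s<90)&(v>80))
print(sensors.get_obs()["eef_pos"])
E
```

```text
[ 425.79234775 -153.04627388  115.56184146]
```

View pics/c4.png

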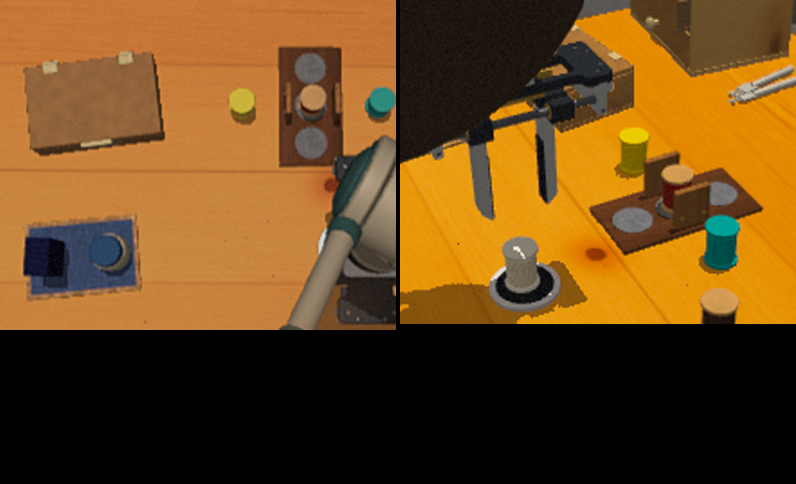

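Picture: the pot (108,252) and carton (44,256) stand on the blue mat, and the gripper is above the cream spool (scene, 520,265). The rack now shows both outer felt dots, at (310,67) and (311,143).

Emit:
servo_tool:
  motion:
    - [[-0.02, 0, 0.4, 0, 0, 0, 0.1], [0, 0, 0.6, 0, 0, 0, 0.1], [0, 0, 0.5, 0, 0, 0, 0.1], [0, 0, 0.25, 0, 0, 0, 0.1], [0, 0, 0, 0, 0, 0, 0.1]]
  squeeze: 12

```text
clock: 18.35
eef_pos: [425.0, -154.2, 26.8]
eef_rot: [0.707, 0.707, -0.0, -0.0]
force: [-1.3, -0.2, -0.5]
finger_gap: 51.7
grasp_force: 0.0
```

Emit:
servo_tool:
  motion:
    - [[0, 0, 0, 0, 0, 0, -1], [0, 0, 0, 0, 0, 0, -1], [0, 0, 0, 0, 0, 0, -1], [0, 0, 0, 0, 0, 0, -1], [0, 0, 0, 0, 0, 0, -1]]

```text
clock: 18.98
eef_pos: [425.8, -154.9, 27.8]
eef_rot: [0.707, 0.707, 0.0, 0.001]
force: [-0.2, 0.1, 5.9]
finger_gap: 34.7
grasp_force: 12.0
```

```bash
python3 - <<'E'
from h import *
t=grab_frame("top");s=grab_frame("scene")
f=lambda h,s,v:(s<70)&(v>70)
wood=lambda h,s,v:(h>5)&(h<22)&(s<150)&(v>120)
for im,n,bx,p in((t,"top",(335,198,362,222),(674,-113)),(t,"top",(335,247,362,268),(568,-113)),(s,"scene",(315,292,346,312),(568,-113))):
    m=fullmask(im,bx,f);print(n,m.sum(),fit([(n,m)],lambda p:cyl(p[0],p[1],5,5,p[2]),[*p,44],[6,6,3]))
rt=fullmask(t,(338,217,362,242),wood);print(rt.sum(),"red top",fit([("top",rt)],lambda p:cyl(p[0],p[1],49,49,35),[620,-112],[6,6]))
bk=fullmask(t,(325,190,375,275),lambda h,s,v:(v<140)&(h<20));print(bk.sum(),fit([("top",bk)],lambda p:box(p[0],p[1],p[2],0,5,170,88),[621,-113,0],[5,5,.05]))
E
```

```text
top 273 (array([ 675.71022701, -112.89651766,   41.8915983 ]), np.float64(0.010909090909090868))
top 293 (array([ 569.82330351, -112.9853062 ,   42.22303821]), np.float64(0.006779661016949157))
scene 243 (array([ 567.34928099, -112.06488156,   41.63949117]), np.float64(0.03200000000000003))
200 red top (array([ 623.09246826, -112.21643066]), np.float64(0.07834101382488479))
2812 (array([ 6.21100514e+02, -1.13018266e+02,  2.55841123e-04]), np.float64(0.040549828178694125))
```

Emit:
servo_tool:
  motion:
    - [[0, 0, -0.3, 0, 0, 0, -1], [0, 0, -0.7, 0, 0, 0, -1], [0.2, 0, -0.5, 0, 0, 0, -1], [0.7, 0, 0, 0, 0, 0, -1], [0.9, 0, 0, 0, 0, 0, -1]]

```text
clock: 19.7
eef_pos: [425.5, -64.3, 102.4]
eef_rot: [0.708, 0.706, 0.0, 0.001]
force: [0.9, 0.2, 0.2]
finger_gap: 34.2
grasp_force: 12.0
```

Emit:
servo_tool:
  motion:
    - [[0.9, 0, 0, 0, 0, 0, -1], [0.6, 0, 0, 0, 0, 0, -1], [0.2, 0, 0.4, 0, 0, 0, -1], [0, 0, 0.6, 0, 0, 0, -1], [0, 0, 0.4, 0, 0, 0, -1]]

```text
clock: 20.32
eef_pos: [424.4, 20.8, 31.0]
eef_rot: [0.707, 0.707, -0.0, -0.0]
force: [0.9, -0.3, -0.7]
finger_gap: 34.1
grasp_force: 12.0
```

Emit:
servo_tool:
  motion:
    - [[0, 0, 0, 0, 0, 0, -1], [0, 0, 0, 0, 0, 0, -1]]

```text
clock: 20.58
eef_pos: [425.6, 20.3, 32.5]
eef_rot: [0.707, 0.707, 0.0, 0.0]
force: [-1.1, 0.4, -0.3]
finger_gap: 34.6
grasp_force: 12.0
```

Emit:
servo_tool:
  motion:
    - [[0, 0, 0.1, 0, 0, 0, -1], [0, 0, 0.08, 0, 0, 0, -1], [0, 0, 0, 0, 0, 0, -1], [0, 0, 0, 0, 0, 0, 0.1], [0, 0, 0, 0, 0, 0, 0.1]]

```text
clock: 21.2
eef_pos: [425.2, 20.4, 23.1]
eef_rot: [0.707, 0.707, 0.0, 0.0]
force: [0.2, 0.1, 1.3]
finger_gap: 50.0
grasp_force: 0.0
```

Emit:
servo_tool:
  motion:
    - [[0, 0, 0, 0, 0, 0, 0.1], [0, 0, -0.4, 0, 0, 0, 0.1], [0, 0, -0.8, 0, 0, 0, 0.1], [-0.2, 0.3, -0.8, 0, 0, 0, 0.1], [-0.5, 0.75, 0, 0, 0, 0, 0.1]]

```text
clock: 21.82
eef_pos: [479.1, -14.4, 126.3]
eef_rot: [0.707, 0.708, 0.002, 0.002]
force: [1.0, -0.3, 1.0]
finger_gap: 51.7
grasp_force: 0.0
```

Emit:
servo_tool:
  motion:
    - [[-0.55, 0.8, 0, 0, 0, 0, 0.1], [-0.55, 0.8, 0, 0, 0, 0, 0.1], [-0.55, 0.8, 0, 0, 0, 0, 0.1], [-0.3, 0.49, 0, 0, 0, 0, 0.1], [0, 0, 0, 0, 0, 0, 0.1]]

```text
clock: 22.45
eef_pos: [623.4, -113.3, 122.2]
eef_rot: [0.708, 0.707, 0.0, 0.0]
force: [0.0, 0.8, 0.1]
finger_gap: 51.7
grasp_force: 0.0
```

Emit:
servo_tool:
  motion:
    - [[0, 0, 0, 0, 0, 0, 0.1], [0, 0, 0, 0, 0, 0, 0.1]]

```text
clock: 22.7
eef_pos: [620.8, -111.2, 123.1]
eef_rot: [0.707, 0.707, -0.0, -0.001]
force: [1.0, 0.2, 0.6]
finger_gap: 51.6
grasp_force: 0.0
```

Emit:
servo_tool:
  motion:
    - [[0, 0, 0.4, 0, 0, 0, 0.1], [0, 0, 0.7, 0, 0, 0, 0.1], [0, 0, 0.5, 0, 0, 0, 0.1], [0, 0, 0.22, 0, 0, 0, 0.1], [0, 0, 0, 0, 0, 0, 0.1]]

```text
clock: 23.32
eef_pos: [621.5, -111.6, 31.8]
eef_rot: [0.707, 0.707, -0.0, -0.0]
force: [0.0, 0.4, 1.2]
finger_gap: 51.8
grasp_force: 0.0
```

Emit:
servo_tool:
  motion:
    - [[0, 0, 0, 0, 0, 0, -1], [0, 0, 0, 0, 0, 0, -1], [0, 0, 0, 0, 0, 0, -1], [0, 0, 0, 0, 0, 0, -1], [0, 0, 0, 0, 0, 0, -1]]

```text
clock: 23.95
eef_pos: [622.9, -112.3, 33.1]
eef_rot: [0.707, 0.707, 0.001, 0.001]
force: [-0.2, 0.8, 5.2]
finger_gap: 34.0
grasp_force: 12.0
```

Emit:
servo_tool:
  motion:
    - [[0, 0, -0.3, 0, 0, 0, -1], [0, 0, -0.7, 0, 0, 0, -1], [0, 0, -0.7, 0, 0, 0, -1], [-0.1, -0.4, 0, 0, 0, 0, -1], [-0.2, -0.8, 0, 0, 0, 0, -1]]

```text
clock: 24.58
eef_pos: [562.9, -127.4, 118.0]
eef_rot: [0.707, 0.707, 0.001, 0.001]
force: [-0.5, -0.7, -0.4]
finger_gap: 34.4
grasp_force: 12.0
```

Emit:
servo_tool:
  motion:
    - [[-0.2, -0.9, 0, 0, 0, 0, -1], [-0.2, -0.9, 0, 0, 0, 0, -1], [-0.2, -0.7, 0, 0, 0, 0, -1], [0, -0.22, 0.5, 0, 0, 0, -1], [0, 0, 0.6, 0, 0, 0, -1]]

```text
clock: 25.2
eef_pos: [425.6, -157.5, 62.6]
eef_rot: [0.708, 0.707, 0.0, 0.001]
force: [0.4, 0.2, 0.7]
finger_gap: 34.5
grasp_force: 12.0
```

Emit:
servo_tool:
  motion:
    - [[0, 0, 0.3, 0, 0, 0, -1], [0, 0, 0, 0, 0, 0, -1], [0, 0, 0, 0, 0, 0, -1]]

```text
clock: 25.58
eef_pos: [426.7, -157.4, 47.7]
eef_rot: [0.707, 0.707, 0.0, 0.001]
force: [-0.1, 0.6, 0.2]
finger_gap: 34.7
grasp_force: 12.0
```

Emit:
servo_tool:
  motion:
    - [[0, 0, 0.18, 0, 0, 0, -1], [0, 0, 0.1, 0, 0, 0, -1], [0, 0, 0, 0, 0, 0, -1], [0, 0, 0, 0, 0, 0, -1]]

```text
clock: 26.08
eef_pos: [426.0, -157.0, 32.8]
eef_rot: [0.707, 0.707, 0.0, -0.0]
force: [-0.2, 0.1, 0.1]
finger_gap: 34.2
grasp_force: 12.0
```

Emit:
servo_tool:
  motion:
    - [[0, 0, 0, 0, 0, 0, 0.1], [0, 0, 0, 0, 0, 0, 0.1], [0, 0, 0, 0, 0, 0, 0.1], [0, 0, -0.4, 0, 0, 0, 0.1], [0, 0, -0.8, 0, 0, 0, 0.1]]

```text
clock: 26.7
eef_pos: [424.8, -156.4, 92.4]
eef_rot: [0.707, 0.707, -0.001, -0.002]
force: [1.3, -0.5, 0.1]
finger_gap: 51.8
grasp_force: 0.0
```

Emit:
servo_tool:
  motion:
    - [[0.3, 0, -0.4, 0, 0, 0, 0.1], [0.9, 0, 0, 0, 0, 0, 0.1], [1, 0, 0, 0, 0, 0, 0.1], [0.9, 0, 0, 0, 0, 0, 0.1], [0.45, 0, 0, 0, 0, 0, 0.1]]

```text
clock: 27.32
eef_pos: [425.6, 22.4, 113.0]
eef_rot: [0.707, 0.708, 0.0, -0.0]
force: [0.3, -0.2, -0.7]
finger_gap: 51.6
grasp_force: 0.0
```

Emit:
servo_tool:
  motion:
    - [[0, 0, 0, 0, 0, 0, 0.1], [0, 0, 0, 0, 0, 0, 0.1]]

```text
clock: 27.58
eef_pos: [426.2, 19.9, 113.0]
eef_rot: [0.707, 0.707, -0.0, 0.0]
force: [-0.3, 0.2, -0.7]
finger_gap: 51.9
grasp_force: 0.0
```

```bash
python3 - <<'E'
from h import *
t=grab_frame("top");s=grab_frame("scene")
A=cv2.resize(t[290:350,335:405],None,fx=5.5,fy=5.5,interpolation=2);B=cv2.resize(s[250:360,220:360],None,fx=2.8,fy=2.8,interpolation=2)
o=np.zeros((484,796,3),np.uint8);o[:330,:385]=A;o[:308,400:792]=B;cv2.imwrite("pics/c5.png",o[:,:,::-1])
print(sensors.get_obs()["eef_pos"])
E
```

```text
[426.24191206  19.50775238 112.93071891]
```

View pics/c5.png

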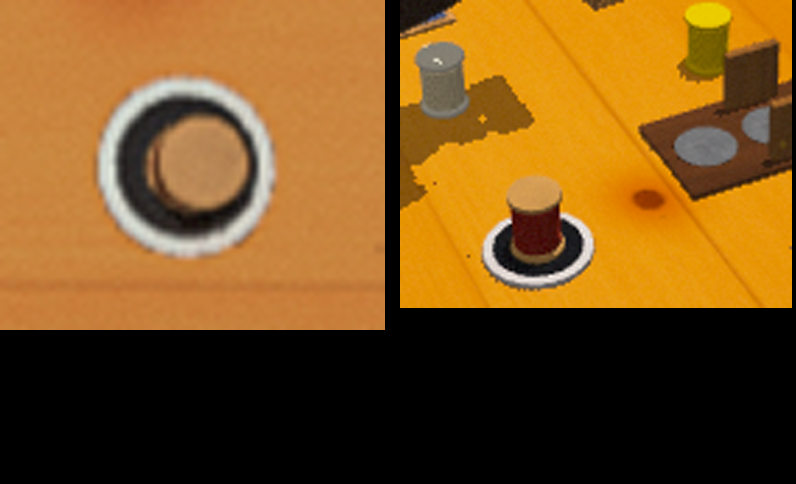

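The red spool stands upright on the plate: its top disc is centred at (205,162) and the ring at (186,166) in the crop. I'll compute the offset from these.

```bash
python3 - <<'E'
from h import *
t=grab_frame("top");s=grab_frame("scene")
f=lambda x,y:((x+.5)/5.5+334.5,(y+.5)/5.5+289.5)
print("hand",unproj("top",[f(205,162)],49),unproj("top",[f(186,166)],5))
g=lambda x,y:((x-400+.5)/2.8+219.5,(y+.5)/2.8+249.5)
print("scene hand",unproj("scene",[g(535,194)],49),unproj("scene",[g(538.5,249.5)],5))
pm=fullmask(t,(348,298,392,345),lambda h,s,v:(s<60)&(v>110));print("plate",fit([("top",pm)],lambda p:cyl(p[0],p[1],5,5,p[2]),[426,-158,72],[8,8,3]))
wood=lambda h,s,v:(h>5)&(h<22)&(s>60)&(v>130)
rt=fullmask(t,(358,306,385,332),wood);print("red",rt.sum(),fit([("top",rt)],lambda p:cyl(p[0],p[1],49,49,p[2]),[426,-158,35],[6,6,2]))
E
```

```text
hand [[ 426.25112847 -158.43891916   49.        ]] [[ 426.824345   -156.67310619    5.        ]]
scene hand [[ 424.89368633 -158.89346567   49.        ]] [[ 423.98804247 -160.0963782     5.        ]]
plate (array([ 426.96637888, -156.55533055,   68.73875707]), np.float64(0.013414634146341475))
red 215 (array([ 426.29963854, -157.12694897,   33.03186128]), np.float64(0.013761467889908285))
```

Emit:
servo_tool:
  motion:
    - [[0.015, -0.015, 0.4, 0, 0, 0, 0.1], [0, 0, 0.7, 0, 0, 0, 0.1], [0, 0, 0.5, 0, 0, 0, 0.1], [0, 0, 0.1, 0, 0, 0, 0.1], [0, 0, 0, 0, 0, 0, 0.1]]

```text
clock: 28.4
eef_pos: [425.7, 20.8, 28.1]
eef_rot: [0.707, 0.707, 0.0, 0.0]
force: [0.9, -0.2, 1.4]
finger_gap: 51.6
grasp_force: 0.0
```

Emit:
servo_tool:
  motion:
    - [[0, 0, 0, 0, 0, 0, -1], [0, 0, 0, 0, 0, 0, -1], [0, 0, 0, 0, 0, 0, -1], [0, 0, 0, 0, 0, 0, -1], [0, 0, 0, 0, 0, 0, -1]]

```text
clock: 29.02
eef_pos: [426.0, 21.1, 28.7]
eef_rot: [0.707, 0.707, 0.001, 0.001]
force: [-0.2, -0.6, 6.9]
finger_gap: 34.6
grasp_force: 12.0
```

```bash
python3 - <<'E'
from h import *
print(sensors.get_obs()["eef_pos"])
E
```

```text
[426.01316653  21.11655742  28.73516938]
```

Emit:
servo_tool:
  motion:
    - [[0, 0, -0.3, 0, 0, 0, -1], [0, 0, -0.7, 0, 0, 0, -1], [0, 0, -0.8, 0, 0, 0, -1], [-0.3, 0.4, 0, 0, 0, 0, -1], [-0.5, 0.75, 0, 0, 0, 0, -1]]

```text
clock: 29.65
eef_pos: [482.9, -19.1, 117.7]
eef_rot: [0.707, 0.707, 0.0, -0.0]
force: [1.2, 1.0, -1.7]
finger_gap: 34.4
grasp_force: 12.0
```

Emit:
servo_tool:
  motion:
    - [[-0.5, 0.75, 0, 0, 0, 0, -1], [-0.5, 0.75, 0, 0, 0, 0, -1], [-0.5, 0.75, 0, 0, 0, 0, -1], [-0.37, 0.52, 0, 0, 0, 0, -1], [0, 0, 0, 0, 0, 0, -1]]

```text
clock: 30.28
eef_pos: [623.0, -114.5, 115.5]
eef_rot: [0.708, 0.706, -0.0, -0.0]
force: [-0.2, -0.7, -0.6]
finger_gap: 34.2
grasp_force: 12.0
```

Emit:
servo_tool:
  motion:
    - [[0, 0, 0, 0, 0, 0, -1], [0, 0, 0, 0, 0, 0, -1], [0, 0, 0, 0, 0, 0, -1]]

```text
clock: 30.65
eef_pos: [620.7, -111.7, 118.2]
eef_rot: [0.707, 0.707, 0.0, -0.0]
force: [0.2, 0.9, 0.1]
finger_gap: 34.3
grasp_force: 12.0
```

Emit:
servo_tool:
  motion:
    - [[0, 0, 0.4, 0, 0, 0, -1], [0, 0, 0.6, 0, 0, 0, -1], [0, 0, 0.4, 0, 0, 0, -1], [0, 0, 0.1, 0, 0, 0, -1], [0, 0, 0, 0, 0, 0, -1]]

```text
clock: 31.28
eef_pos: [621.4, -112.2, 43.4]
eef_rot: [0.707, 0.707, 0.0, 0.0]
force: [-0.2, -0.0, -0.1]
finger_gap: 34.4
grasp_force: 12.0
```

Emit:
servo_tool:
  motion:
    - [[0, 0, 0, 0, 0, 0, -1], [0, 0, 0, 0, 0, 0, -1], [0, 0, 0, 0, 0, 0, -1]]

```text
clock: 31.65
eef_pos: [621.6, -112.4, 43.5]
eef_rot: [0.707, 0.707, 0.0, 0.0]
force: [0.0, -0.3, -0.7]
finger_gap: 34.1
grasp_force: 12.0
```

Down 10 mm more, release, rise.

Emit:
servo_tool:
  motion:
    - [[0, 0, 0.12, 0, 0, 0, -1], [0, 0, 0.08, 0, 0, 0, -1], [0, 0, 0, 0, 0, 0, -1], [0, 0, 0, 0, 0, 0, -1], [0, 0, 0, 0, 0, 0, 0.1]]

```text
clock: 32.28
eef_pos: [621.4, -112.4, 32.7]
eef_rot: [0.707, 0.707, 0.0, 0.0]
force: [0.3, -0.6, 0.2]
finger_gap: 41.2
grasp_force: 0.0
```

Emit:
servo_tool:
  motion:
    - [[0, 0, 0, 0, 0, 0, 0.1], [0, 0, 0, 0, 0, 0, 0.1], [0, 0, -0.4, 0, 0, 0, 0.1], [0, 0, -0.8, 0, 0, 0, 0.1], [0, 0, -0.8, 0, 0, 0, 0.1]]

```text
clock: 32.9
eef_pos: [621.1, -112.3, 133.5]
eef_rot: [0.707, 0.707, -0.0, -0.0]
force: [0.8, 0.4, -0.1]
finger_gap: 51.8
grasp_force: 0.0
```

Emit:
servo_tool:
  motion:
    - [[0.3, -0.3, -0.6, 0, 0, 0, 0.1], [0.8, -0.6, 0, 0, 0, 0, 0.1], [0.8, -0.6, 0, 0, 0, 0, 0.1], [0.8, -0.6, 0, 0, 0, -1, 0.1], [0, 0, 0, 0, 0, -1, 0.1]]

```text
clock: 33.52
eef_pos: [513.5, 25.2, 163.0]
eef_rot: [0.654, 0.756, -0.0, -0.001]
force: [0.8, -0.2, 0.6]
finger_gap: 51.9
grasp_force: 0.0
```

Emit:
servo_tool:
  motion:
    - [[0, 0, 0, 0, 0, -1, 0.2], [0, 0, 0, 0, 0, -1, 0.2], [0, 0, 0, 0, 0, -1, 0.2], [0, 0, 0, 0, 0, -1, 0.2], [0, 0, 0, 0, 0, -1, 0.2]]

```text
clock: 34.15
eef_pos: [516.3, 22.7, 162.8]
eef_rot: [0.514, 0.858, 0.0, -0.0]
force: [0.1, -0.2, 0.0]
finger_gap: 56.7
grasp_force: 0.0
```

Emit:
servo_tool:
  motion:
    - [[0, 0, 0, 0, 0, -1, 0.2], [0, 0, 0, 0, 0, -1, 0.2], [0, 0, 0, 0, 0, -1, 0.2], [0, 0, 0, 0, 0, -1, 0.2], [0, 0, 0, 0, 0, -1, 0.2]]

```text
clock: 34.78
eef_pos: [516.3, 22.7, 162.8]
eef_rot: [0.357, 0.934, 0.0, -0.0]
force: [0.5, 0.2, 0.1]
finger_gap: 56.4
grasp_force: 0.0
```

Emit:
servo_tool:
  motion:
    - [[0, 0, 0, 0, 0, -1, 0.2], [0, 0, 0, 0, 0, -1, 0.2], [0, 0, 0, 0, 0, -1, 0.2], [0, 0, 0, 0, 0, -1, 0.2], [0, 0, 0, 0, 0, -1, 0.2]]

```text
clock: 35.4
eef_pos: [516.3, 22.7, 162.8]
eef_rot: [0.19, 0.982, 0.0, -0.0]
force: [0.6, -0.1, -0.2]
finger_gap: 56.0
grasp_force: 0.0
```

Emit:
servo_tool:
  motion:
    - [[0, 0, 0, 0, 0, -1, 0.2], [0, 0, 0, 0, 0, -1, 0.2], [0, 0, 0, 0, 0, -1, 0.2], [0, 0, 0, 0, 0, -1, 0.2], [0, 0, 0, 0, 0, -1, 0.2]]

```text
clock: 36.02
eef_pos: [516.3, 22.7, 162.8]
eef_rot: [0.016, 1.0, 0.0, -0.0]
force: [0.6, -0.4, 0.1]
finger_gap: 56.3
grasp_force: 0.0
```

Emit:
servo_tool:
  motion:
    - [[0, 0, 0, 0, 0, -0.5, 0.2], [0, 0, 0, 0, 0, 0, 0.2]]

```text
clock: 36.28
eef_pos: [516.3, 22.7, 162.9]
eef_rot: [0.0, 1.0, 0.0, -0.0]
force: [-0.4, 0.7, -0.3]
finger_gap: 56.2
grasp_force: 0.0
```

```bash
python3 - <<'E'
from h import *
t=grab_frame("top");s=grab_frame("scene")
A=cv2.resize(t[170:360,160:400],None,fx=1.65,fy=1.65,interpolation=2);B=cv2.resize(t[185:275,310:400],None,fx=4.3,fy=4.3,interpolation=2);C=cv2.resize(s[225:345,230:410],None,fx=2,fy=2,interpolation=2)
o=np.zeros((595,796,3),np.uint8);o[:A.shape[0],:396]=A;o[:387,400:787]=B;o[320:560,:360]=C;cv2.imwrite("pics/c6.png",o[:,:,::-1])
cm=fullmask(t,(338,217,362,242),lambda h,s,v:(s<80)&(v>140));print("cream",cm.sum(),fit([("top",cm)],lambda p:cyl(p[0],p[1],49,49,p[2]),[622,-113,35],[6,6,2]))
E
```

```text
cream 204 (array([ 621.9233033 , -111.19852693,   33.41346891]), np.float64(0.03883495145631066))
```

View pics/c6.png

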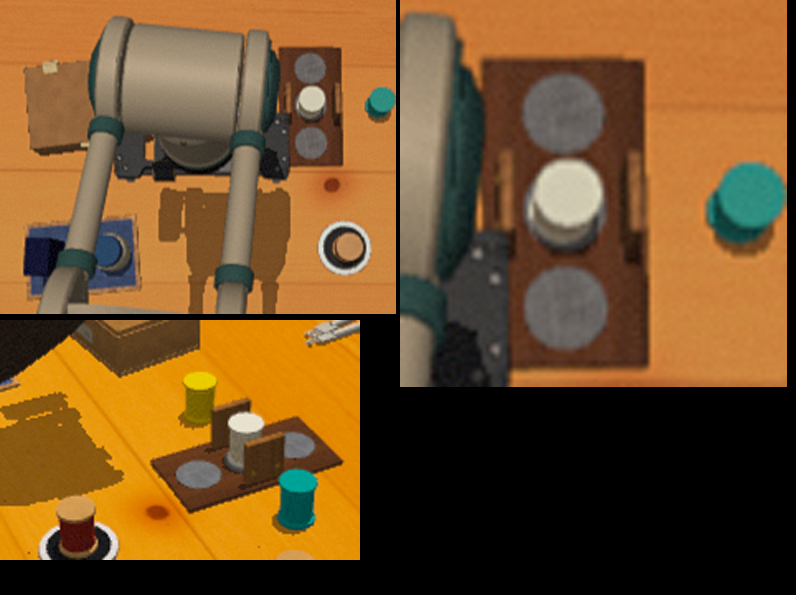

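Both spools stand upright: the cream one between the cheeks (crop 567,190), the red one on the plate (348,247). Now the pot and carton go back.

Emit:
servo_tool:
  motion:
    - [[0.4, 0.5, 0, 0, 0, 0, 0.2], [0.6, 0.8, 0, 0, 0, 0, 0.2], [0.6, 0.8, 0, 0, 0, 0, 0.2], [0.37, 0.51, 0, 0, 0, 0, 0.2], [0, 0, 0.4, 0, 0, 0, 0.2]]
  squeeze: 20

```text
clock: 37.0
eef_pos: [417.5, 155.0, 144.0]
eef_rot: [-0.001, 1.0, 0.001, 0.002]
force: [0.4, -0.4, -0.6]
finger_gap: 56.5
grasp_force: 0.0
```

Emit:
servo_tool:
  motion:
    - [[0, 0, 0.5, 0, 0, 0, 0.2], [0, 0, 0, 0, 0, 0, 0.2], [0, 0, 0, 0, 0, 0, 0.2], [0, 0, 0, 0, 0, 0, 0.2]]

```text
clock: 37.5
eef_pos: [418.8, 153.2, 118.9]
eef_rot: [0.0, 1.0, 0.0, 0.001]
force: [0.4, -0.4, -0.4]
finger_gap: 56.3
grasp_force: 0.0
```

Down 41.5 mm to 77.

Emit:
servo_tool:
  motion:
    - [[0.01, 0, 0.4, 0, 0, 0, 0.2], [0, 0, 0.3, 0, 0, 0, 0.2], [0, 0, 0.12, 0, 0, 0, 0.2], [0, 0, 0, 0, 0, 0, 0.2], [0, 0, 0, 0, 0, 0, -1]]

```text
clock: 38.12
eef_pos: [418.0, 153.3, 77.6]
eef_rot: [0.0, 1.0, 0.0, 0.001]
force: [0.3, 1.3, -0.0]
finger_gap: 49.7
grasp_force: 0.0
```

Emit:
servo_tool:
  motion:
    - [[0, 0, 0, 0, 0, 0, -1], [0, 0, 0, 0, 0, 0, -1], [0, 0, 0, 0, 0, 0, -1], [0, 0, 0, 0, 0, 0, -1]]

```text
clock: 38.62
eef_pos: [417.9, 153.3, 77.5]
eef_rot: [0.0, 1.0, 0.0, 0.001]
force: [-0.5, 0.8, 4.6]
finger_gap: 40.5
grasp_force: 20.0
```

Emit:
servo_tool:
  motion:
    - [[0, 0, -0.3, 0, 0, 0, -1], [0, 0, -0.7, 0, 0, 0, -1], [0, 0, -0.8, 0, 0, 0, -1], [-0.3, -0.31, -0.3, 0, 0, 0, -1], [-0.7, -0.73, 0, 0, 0, 0, -1]]

```text
clock: 39.25
eef_pos: [467.3, 101.9, 183.2]
eef_rot: [-0.001, 1.0, 0.001, 0.001]
force: [0.3, -0.1, -1.2]
finger_gap: 40.3
grasp_force: 20.0
```

Emit:
servo_tool:
  motion:
    - [[-0.8, -0.83, 0, 0, 0, 0, -1], [-0.8, -0.83, 0, 0, 0, 0, -1], [-0.8, -0.83, 0, 0, 0, 0, -1], [-0.8, -0.83, 0, 0, 0, 0, -1], [-0.6, -0.63, 0, 0, 0, 0, -1]]

```text
clock: 39.88
eef_pos: [658.3, -98.3, 180.5]
eef_rot: [0.001, 1.0, 0.0, -0.001]
force: [0.2, -0.3, -1.3]
finger_gap: 40.5
grasp_force: 20.0
```

Emit:
servo_tool:
  motion:
    - [[-0.33, -0.36, 0, 0, 0, 0, -1], [0, 0, 0.4, 0, 0, 0, -1], [0, 0, 0.6, 0, 0, 0, -1], [0, 0, 0.4, 0, 0, 0, -1], [0, 0, 0, 0, 0, 0, -1]]

```text
clock: 40.5
eef_pos: [671.8, -113.8, 109.0]
eef_rot: [0.0, 1.0, 0.001, -0.003]
force: [1.0, 0.0, -1.4]
finger_gap: 40.7
grasp_force: 20.0
```

Emit:
servo_tool:
  motion:
    - [[0, 0, 0, 0, 0, 0, -1], [0, 0, 0, 0, 0, 0, -1], [0, 0, 0, 0, 0, 0, -1]]

```text
clock: 40.88
eef_pos: [674.3, -114.5, 113.0]
eef_rot: [0.0, 1.0, -0.0, 0.001]
force: [0.8, 0.5, -1.4]
finger_gap: 40.5
grasp_force: 20.0
```

Emit:
servo_tool:
  motion:
    - [[0, 0, 0.3, 0, 0, 0, -1], [0, 0, 0.2, 0, 0, 0, -1], [0, 0, 0.1, 0, 0, 0, -1], [0, 0, 0, 0, 0, 0, -1], [0, 0, 0, 0, 0, 0, -1]]

```text
clock: 41.5
eef_pos: [674.1, -114.4, 82.1]
eef_rot: [0.0, 1.0, -0.0, 0.0]
force: [-0.0, -0.7, -1.2]
finger_gap: 40.4
grasp_force: 20.0
```

Emit:
servo_tool:
  motion:
    - [[0, 0, 0, 0, 0, 0, -1]]

```text
clock: 41.62
eef_pos: [674.2, -114.5, 82.4]
eef_rot: [0.0, 1.0, -0.0, 0.0]
force: [0.2, 0.1, -1.2]
finger_gap: 40.6
grasp_force: 20.0
```

Emit:
servo_tool:
  motion:
    - [[0, 0, 0.074, 0, 0, 0, -1], [0, 0, 0, 0, 0, 0, -1], [0, 0, 0, 0, 0, 0, 0.1], [0, 0, 0, 0, 0, 0, 0.1], [0, 0, 0, 0, 0, 0, 0.1]]

```text
clock: 42.25
eef_pos: [673.8, -114.3, 78.3]
eef_rot: [0.0, 1.0, 0.0, -0.0]
force: [0.4, 0.2, -0.6]
finger_gap: 51.4
grasp_force: 0.0
```

Emit:
servo_tool:
  motion:
    - [[0, 0, -0.4, 0, 0, 0, 0.1], [0, 0, -0.8, 0, 0, 0, 0.1], [0, 0, -0.8, 0, 0, 0, 0.1], [0.3, 0.4, 0, 0, 0, 0, 0.1], [0.6, 0.8, 0, 0, 0, 0, 0.1]]

```text
clock: 42.88
eef_pos: [629.6, -55.0, 178.7]
eef_rot: [0.001, 1.0, -0.0, 0.001]
force: [-0.1, 0.8, -1.0]
finger_gap: 51.6
grasp_force: 0.0
```

Emit:
servo_tool:
  motion:
    - [[0.7, 0.92, 0, 0, 0, 0, 0.1], [0.7, 0.92, 0, 0, 0, 0, 0.1], [0.7, 0.92, 0, 0, 0, 0, 0.1], [0.7, 0.92, 0, 0, 0, 0, 0.1], [0.7, 0.92, 0, 0, 0, 0, 0.1]]

```text
clock: 43.5
eef_pos: [452.7, 177.0, 178.5]
eef_rot: [0.0, 1.0, 0.0, 0.0]
force: [0.7, 0.8, -0.4]
finger_gap: 51.8
grasp_force: 0.0
```

Emit:
servo_tool:
  motion:
    - [[0.6, 0.8, 0, 0, 0, 0, 0.1], [0.28, 0.35, 0.3, 0, 0, 0, 0.1], [0, 0, 0.4, 0, 0, 0, 0.1], [0, 0, 0, 0, 0, 0, 0.1], [0, 0, 0, 0, 0, 0, 0.1]]

```text
clock: 44.12
eef_pos: [410.5, 233.2, 143.9]
eef_rot: [0.0, 1.0, 0.0, 0.0]
force: [-0.4, -0.0, 1.0]
finger_gap: 51.6
grasp_force: 0.0
```

Down 79.5 mm to 64.5 and grip.

Emit:
servo_tool:
  motion:
    - [[0, 0, 0.4, 0, 0, 0, 0.1], [0, 0, 0.6, 0, 0, 0, 0.1], [0, 0, 0.4, 0, 0, 0, 0.1], [0, 0, 0.18, 0, 0, 0, 0.1], [0, 0, 0, 0, 0, 0, 0.1]]

```text
clock: 44.75
eef_pos: [410.3, 233.1, 64.5]
eef_rot: [0.0, 1.0, 0.0, 0.0]
force: [-0.5, -0.2, -0.7]
finger_gap: 51.5
grasp_force: 0.0
```

Emit:
servo_tool:
  motion:
    - [[0, 0, 0, 0, 0, 0, -1], [0, 0, 0, 0, 0, 0, -1], [0, 0, 0, 0, 0, 0, -1], [0, 0, 0, 0, 0, 0, -1], [0, 0, 0, 0, 0, 0, -1]]

```text
clock: 45.38
eef_pos: [410.4, 233.3, 64.9]
eef_rot: [0.0, 1.0, 0.0, 0.001]
force: [-0.0, -0.5, 5.6]
finger_gap: 29.7
grasp_force: 20.0
```

Emit:
servo_tool:
  motion:
    - [[0, 0, -0.3, 0, 0, 0, -1], [0, 0, -0.7, 0, 0, 0, -1], [0, 0, -0.8, 0, 0, 0, -1], [0, 0, -0.4, 0, 0, 0, -1], [-0.2, -0.4, 0, 0, 0, 0, -1]]

```text
clock: 46.0
eef_pos: [420.2, 214.1, 175.5]
eef_rot: [-0.001, 1.0, 0.001, 0.001]
force: [-0.1, -0.5, -2.4]
finger_gap: 30.0
grasp_force: 20.0
```

Emit:
servo_tool:
  motion:
    - [[-0.4, -0.88, 0, 0, 0, 0, -1], [-0.4, -0.88, 0, 0, 0, 0, -1], [-0.4, -0.88, 0, 0, 0, 0, -1], [-0.4, -0.88, 0, 0, 0, 0, -1], [-0.4, -0.88, 0, 0, 0, 0, -1]]

```text
clock: 46.62
eef_pos: [519.7, -8.1, 173.4]
eef_rot: [0.0, 1.0, 0.0, -0.001]
force: [1.4, 0.7, -2.8]
finger_gap: 30.0
grasp_force: 20.0
```

Emit:
servo_tool:
  motion:
    - [[-0.4, -0.88, 0, 0, 0, 0, -1], [-0.4, -0.88, 0, 0, 0, 0, -1], [-0.18, -0.43, 0, 0, 0, 0, -1], [0, 0, 0.3, 0, 0, 0.69, -1], [0, 0, 0.5, 0, 0, 0.68, -1]]

```text
clock: 47.25
eef_pos: [568.8, -115.9, 133.9]
eef_rot: [0.049, 0.999, 0.0, 0.0]
force: [0.2, -0.7, -2.7]
finger_gap: 29.8
grasp_force: 20.0
```

Emit:
servo_tool:
  motion:
    - [[0, 0, 0.3, 0, 0, 0, -1], [0, 0, 0, 0, 0, 0, -1], [0, 0, 0, 0, 0, 0, -1], [0, 0, 0, 0, 0, 0, -1]]

```text
clock: 47.75
eef_pos: [569.5, -116.4, 120.3]
eef_rot: [0.048, 0.999, -0.0, 0.001]
force: [-0.7, -0.4, -1.5]
finger_gap: 30.0
grasp_force: 20.0
```

Down 50 mm to about 70, check, then the rest.

Emit:
servo_tool:
  motion:
    - [[0, 0, 0.4, 0, 0, 0, -1], [0, 0, 0.4, 0, 0, 0, -1], [0, 0, 0.2, 0, 0, 0, -1], [0, 0, 0, 0, 0, 0, -1], [0, 0, 0, 0, 0, 0, -1]]

```text
clock: 48.38
eef_pos: [569.6, -116.6, 70.1]
eef_rot: [0.048, 0.999, -0.0, 0.001]
force: [0.6, 0.4, -1.9]
finger_gap: 29.9
grasp_force: 20.0
```

Emit:
servo_tool:
  motion:
    - [[0, 0, 0.086, 0, 0, 0, -1], [0, 0, 0, 0, 0, 0, -1], [0, 0, 0, 0, 0, 0, 0.1], [0, 0, 0, 0, 0, 0, 0.1], [0, 0, 0, 0, 0, 0, 0.1]]

```text
clock: 49.0
eef_pos: [568.7, -116.3, 64.9]
eef_rot: [0.048, 0.999, 0.0, -0.0]
force: [0.2, -0.3, -0.3]
finger_gap: 51.1
grasp_force: 0.0
```

Emit:
servo_tool:
  motion:
    - [[0, 0, -0.4, 0, 0, 0, 0.1], [0, 0, -0.8, 0, 0, 0, 0.1], [0, 0, -0.8, 0, 0, 0, 0.1], [0.5, 0.6, -0.5, 0, 0, 0, 0.1], [0.7, 0.8, 0, 0, 0, 0, 0.1]]

```text
clock: 49.62
eef_pos: [517.4, -41.1, 192.1]
eef_rot: [0.049, 0.999, -0.0, 0.003]
force: [1.0, 1.5, -0.5]
finger_gap: 51.3
grasp_force: 0.0
```

Emit:
servo_tool:
  motion:
    - [[0.7, 0.8, 0, 0, 0, 0, 0.1], [0.7, 0.8, 0, 0, 0, 0, 0.1], [0.5, 0.8, 0, 0, 0, 0, 0.1], [0, 0.8, 0, 0, 0, 0, 0.1], [0, 0, 0, 0, 0, 0, 0.1]]

```text
clock: 50.25
eef_pos: [436.3, 129.4, 190.2]
eef_rot: [0.046, 0.999, 0.0, 0.0]
force: [0.4, -0.9, 0.3]
finger_gap: 51.7
grasp_force: 0.0
```

```bash
python3 - <<'E'
from h import *
t=grab_frame("top");s=grab_frame("scene")
A=cv2.resize(t[185:345,320:445],None,fx=3.2,fy=3.2,interpolation=2);C=cv2.resize(s[225:385,230:410],None,fx=2.1,fy=2.1,interpolation=2)
o=np.zeros((595,796,3),np.uint8);o[:512,:400]=A;o[:336,405:783]=C;cv2.imwrite("pics/c7.png",o[:,:,::-1])
E
```

```text
(no output)
```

View pics/c7.png

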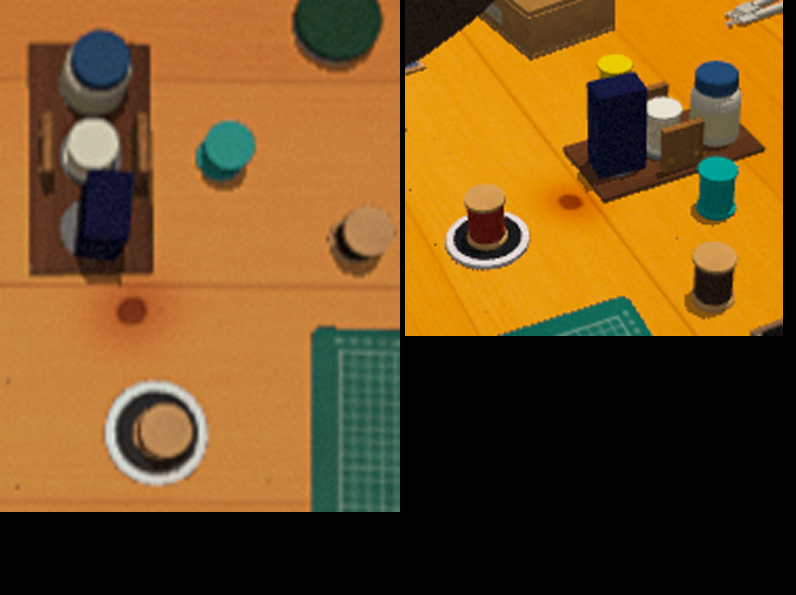

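The rack now holds the pot (100,65), the cream spool (92,145) and the carton (105,215), and the red spool stands on the plate (163,432). Everything is upright, and the brown spool and the tin have not moved. Handing in.

```bash
python3 -c "
from workcell import order
print(order.sign_off())"
```

```text
the job is handed in; nothing more can be done
None
```

The job is handed in at about 50 s of the 128 s allowed: the red spool stands on the plate and the cream spool in the rack, both within about 2 mm of centre by camera, and the pot and carton are back upright on their rack places.

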